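# Take a wood-burnt panel out of its clamping jig

## Robot

A 7-joint arm with a two-finger parallel gripper is mounted at the origin on the work surface. World frame = base frame: x ahead of the robot, y to its left, z up, the work surface at z = 0. Lengths are in m, angles in degrees, forces in N, time in s.
With the tool pointing down it reaches from about 0.425 to 0.95 m from the base axis. Payload 4.7 kg.
Tool frame: the origin (TCP) lies between the finger pads; the fingertips stand 25 mm ahead of it and the grasp point (between the pads) lies 6 mm ahead of it; z points along the fingers, y is the line along which they close (so a half turn about z gives the same grasp; the last joint's range is limited). The gripper opens to 87 mm and grips with 3 to 60 N. Pads are 19 mm wide; open, the fingers measure 117 mm over their backs; the gripper's body (75 mm by 190 mm) begins 51 mm behind the grasp point.
Start: joints at [70.078, 26.849, -2.785, 87.806, 1.381, 65.374, -4.715], TCP at [0.212, -0.641, 0.248] pointing down, gripper open.
Joint ranges: [-148.3, 148.3], [-19.14, 114.17], [-79.39, 73.82], [5.75, 140.21], [-59.74, 239.74], [12.07, 113.84], [-152.46, 152.46]. Speed limits (degrees/s): [147.25, 147.25, 180, 180, 180, 180, 180].

## Interface

Orientations are given as [roll, pitch, yaw] about the fixed x, y, z axes, in that order (R = Rz(yaw) Ry(pitch) Rx(roll)).
In Python, from workcell import ctrl gives the robot as it stands.
- The arm moves only by the tool carry_out, never from a script. Its arguments are lists of equal length, an entry for each row: "slide": the shift along the world's x, y, z in m, a list of three; "rotation": the turn, a rotation vector about the world's x, y, z in rad, a list of three; "grip": the opening, from -1 (shut) to 1 (fully open). In form: {"slide": [[tx, ty, tz], ...], "rotation": [[wx, wy, wz], ...], "grip": [grip, ...]}. A call has 1 to 12 rows; each row is the pose to reach, as a shift and turn from the pose commanded when the call began; what a row does not reach only later rows make up. A row lasts 1/12 s, in which the tool goes at most 41.7 mm and 7.16 degrees, less where a joint would pass 70% of its speed; a pose out of reach is approached as far as the arm can. A call with a gripper value outside its range is refused whole. The fingers move at their own pace and stop on an object; "grip_force" is the grip in N (left out, the last holds). Time passes only in rows, so rows that repeat a pose let the fingers close. It gives the time, the measured TCP pose, the force, the opening and the grip force at its end, in the units of the state.
- ctrl.read_state(): the state, without advancing time (a new reading comes with each control period).
- ctrl.get_image(name): name is "scene" or "top" or "wrist"; returns a dict with "color" (480x640x3 uint8, red, green, blue), "fx", "fy", "cx", "cy" (pixels), "dist_coeffs" ([k1, k2, p1, p2, k3] as OpenCV has them; the pictures are not rectified), "view" (4x4, takes a point from world to camera coordinates). Camera axes: x right, y up, looking along -z (the intrinsics and any distortion apply to the point x, -y, -z); pixel columns grow to the right and rows downward; lengths in m; the calibration is good to about 2 mm. A picture is of the moment at which its call begins. There is no depth.
- ctrl.hand_in(): hands the job in; it is judged then, once.
Trained networks look in the newest picture that a camera, given by its name, has taken for a name from the list of things; names that differ only in an ending like _2 or _b are one class to them, and where a whole thing is asked for, a point or a joint stands for the part that bears it (a point fixed in the world has none). Each returns a list of dicts, best first, with "p" (0 to 1); they miss things now and then, are a little off and sometimes report something else, mostly with a low value. They report only what shows in the picture. A call takes as long as a camera call. They do not tell look-alikes from the thing itself.
- ctrl.trace(camera, thing): "region" (480x640 bool, what is visible of it) and "bbox" ([centre column, centre row, width, height] in pixels, round what is visible of it).
The state is a dict: "clock": time; "joint_positions": joint angles; "qvel": joint speeds; "tau": joint torques, N m; "position": TCP position; "ee_rot": TCP orientation; "wrist_force": force on the tool from outside, world axes, zero at the start; "moment": the same for the moment, N m; "opening": opening from 0.0 (shut) to 1.0 (fully open); "gripper_force": force on a finger pad.
Only numpy, scipy, OpenCV 4.12 (cv2) and the standard library are available. Lean on these libraries where they do the work, as an engineer would, in place of code of your own. Each camera call takes 0.05 s, during which the arm holds its last target. There are 200 camera calls.

## Task

The panel in the wood-burning jig is finished: lift the clamp bar and throw it right back onto its rest, leaving it there for the next panel, then slide the finished panel out through the open end of the guide rails. Carry it to the drying rack and lay it down, without dropping it, flat and square across both battens in the free half, beside the panel already drying there. Do not disturb that panel or the things lying about the bench.

Things in the scene. Friction and masses are not known exactly. Their poses are not given: they have to be found in the camera images.
- jig: Wood-burning jig fixed to the bench. Plywood base 200 mm long (y -100..100), x -62..88, 24 mm high, with two pale wooden guide rails along y, outer faces at x -54.5 and 54.5. Origin: underside, midway between the rails. Between them a waxed runway 65 mm wide, floor at z 24, shut by a stop at y 80, open at y -100. The bar's hinge is on the +x side; its handle overhangs the base on the -x side.
- open_end (a point): Middle of the runway's open end, on its floor (jig x 0, y -100, z 24 mm); axes as the jig's. Base and rails end flush here. All along, each rail has a lip (underside z 40, top z 46 in the jig's frame) standing 6 mm in over the runway: the opening above the panel is 53 mm wide, so between the rails the panel can be neither lifted out nor gripped by its sides; it comes out only lengthwise, to -y.
- clamp_bar (a joint): Steel clamp bar across the rails, 40 mm wide (along y), 14 thick, about 0.75 kg, hinged about the jig's y at bar_hinge, with a turned wooden handle at the free end. 0 = down, its shoe resting on the panel by its weight; grows as lifted; 1.57 upright; 2.10 back on its rest. The hinge is free: short of upright the bar falls shut, past upright it falls back and stays.
- bar_hinge (a point): Point on the hinge axis of the clamp bar, in the middle of its width, at x 63, y 30, z 57 mm in the jig's frame. Thrown back, the bar leans up and away from here, its handle end 0.23 m above the bench at jig x 165, and stands within 20 mm of y 30 to either side.
- bar_grip (a point): Point on the axis of the clamp bar's handle where it is thickest (29 mm), 172 mm from the hinge; moves with the bar. Bar down: jig x -109, y 30, z 57 mm. The handle is 62 mm long, points straight away from the hinge and ends 28 mm beyond this point. It can be pinched from above across its thickness, along the jig's y, and turns between the fingers as the bar swings.
- panel: The finished wooden panel in the jig, loose, 62 (x) x 165 (y) x 14 mm, about 0.1 kg, same either way round. Origin: centre of its underside. It lies on the runway floor (top at jig z 38), its front end 2 to 14 mm inside the open end. Fingertips pressed on its top between the lips (some 5 to 20 N) drag it along by friction; what stands out past the open end can be gripped by its sides, 62 mm apart.
- rack: Drying rack fixed to the bench: two parallel wooden battens along its x, 240 mm long, 18 wide, centred at y -55 and 55, tops at z 32 mm, on two low cross slats (12 mm high, at x -95 and 95). Origin: bench level, middle of the rack. Panels lie across it, their length along its y. The half towards -x is free (middle at x -55); the half towards +x holds the other panel.
- done_panel: Another finished panel of the same size, 62 x 165 x 14 mm, loose, lying across the battens in the +x half of the rack. Origin: centre of its underside. To be left alone.
- steel_rule: Short steel rule 150 x 26 x 3 mm, lying flat on the bench between jig and rack, length along its x. Origin: centre of its underside.
- sanding_block: Cork sanding block 110 x 65 x 37 mm. Origin: centre of its underside.
- glue_bottle: White glue bottle, 64 mm in diameter, 165 mm tall, upright. Origin: centre of its underside.
- jar: Glass jar with a steel lid, 72 mm in diameter, 100 mm tall, upright. Origin: centre of its underside.
- tape_roll: Roll of paper tape lying flat, 104 mm in diameter, 36 mm high. Origin: centre of its underside.
- hammer: Hammer 290 mm long, lying along its x beyond the right side of the rack. Origin: under its middle.
Mind the look-alikes: they are no part of the job. What is shaped like the panel but blue, red or yellow is not meant.

How it is judged (in metres and radians):
On the way, in this order (a step that is already met when the one before it is completed fails the run):
1. the clamp bar is thrown back past upright while the panel still lies between the rails (value of joint clamp_bar above 1.9 rad and y of panel in the frame of jig above -0.05 m), for 0.2 s.
2. the panel has been slid lengthwise out through the open end, low over the bench, with the bar back (y of panel in the frame of jig below -0.15 m and height (world z) of panel below 0.06 m and value of joint clamp_bar above 1.9 rad).
At the end, for the whole second after the job is handed in: Panel at rest, flat (0.06 rad) on both battens in the free half: centre within 26 mm of the rack's middle line, rack x -92 to 2 mm, square within 0.2 rad, underside within 4 mm of the batten tops; clamp bar back past 1.9 rad (x of panel in the frame of rack between -0.092 and 0.002 m and y of panel in the frame of rack between -0.026 and 0.026 m and height (world z) of panel between 0.028 and 0.036 m and angle between panel's own z axis and vertical below 0.06 rad and angle between the y axis of panel and the y axis of rack, either way round below 0.2 rad and linear speed of panel below 0.02 m/s and value of joint clamp_bar above 1.9 rad); the robot touches nothing.
It fails at once if the panel is let go more than 20 mm above the battens (height (world z) of panel above 0.052 m and contact force between panel and the fingers below 0.02 N).
It fails at once if the other panel is pushed more than 15 mm (distance of done_panel from where it was at the start of the episode above 0.015 m).
It fails at once if a thing lying about the bench is moved more than 30 mm (distance of any of steel_rule, sanding_block, glue_bottle, jar, tape_roll, hammer from where it was at the start of the episode above 0.03 m).
It also fails if it takes over 64 s, if anything falls off the work surface, if the arm or the gripper's body presses on something with over 40 N, if the wrist force passes 120 N, or if a joint passes its speed limit or range.

## Working session

There is one attempt and no reset: what is moved stays moved. The work goes in short steps, Python scripts to look and compute and a tool call to move; the robot and the scene stay as the last step left them, time stands still between calls to the robot, and variables do not carry over. Pictures are saved under pics/ and viewed, at most 11 in all, crops included, and the job is handed in when it is done.

Besides the shell and the picture viewer there is one more tool, called after "Call:" as name(argument=value, ...) on one line, values as JSON. carry_out: Moves the arm, as the interface text tells. Its arguments: {"type":"object","properties":{"slide":{"type":"array"},"rotation":{"type":"array"},"grip":{"type":"array"},"grip_force":{"type":"number"}},"required":["slide","rotation","grip"]}

```bash
mkdir -p pics; cat > h.py <<'E'
import numpy as np, cv2
from workcell import ctrl
def img(n): return ctrl.get_image(n)
def K(c): return np.array([[c['fx'],0,c['cx']],[0,c['fy'],c['cy']],[0,0,1]],float), np.array(c['dist_coeffs'],float)
def ray(c,px):
    k,d=K(c); u=cv2.undistortPoints(np.array(px,float).reshape(-1,1,2),k,d).reshape(-1,2)
    V=np.array(c['view']); R,t=V[:3,:3],V[:3,3]
    dirs=np.c_[u[:,0],-u[:,1],-np.ones(len(u))]@R
    return -R.T@t,dirs
def onz(c,px,z):
    o,d=ray(c,px); return o+d*((z-o[2])/d[:,2])[:,None]
def proj(c,P):
    k,d=K(c); V=np.array(c['view']); p=np.array(P,float).reshape(-1,3)@V[:3,:3].T+V[:3,3]
    return cv2.projectPoints(p*[1,-1,-1],np.zeros(3),np.zeros(3),k,d)[0].reshape(-1,2)
def save(n,a): cv2.imwrite('pics/'+n,a[:,:,::-1])
E
python3 - <<'E'
from h import *
np.set_printoptions(precision=3,suppress=True)
s=ctrl.read_state(); print(s)
for n in('top','scene'):
    c=img(n); save(n+'0.png',c['color']); print(n,np.linalg.inv(np.array(c['view']))[:3], c['fx'])
    for t in ['jig','clamp_bar','panel','rack','done_panel','steel_rule','sanding_block','glue_bottle','jar','tape_roll','hammer']:
        print(t,[(round(r['p'],2),np.round(r['bbox']).tolist()) for r in ctrl.trace(n,t)[:4]])
E
```

```text
{'clock': 0.0, 'joint_positions': array([70.078, 26.898, -2.782, 87.874,  1.38 , 65.374, -4.716]), 'qvel': array([ 0.039, -0.169,  0.042,  0.054,  0.001, -0.035, -0.068]), 'tau': array([ -0.001, -50.798,  -0.081, -23.615,  -0.061,   0.038,   0.   ]), 'position': array([ 0.211, -0.64 ,  0.246]), 'ee_rot': array([-179.888,    0.004,   18.266]), 'wrist_force': array([-0.004, -0.664,  0.431]), 'moment': array([ 0.008, -0.025,  0.019]), 'gripper_force': 0.0, 'opening': 1.0027122104137738}
top [[-0.03   0.998 -0.052  0.443]
 [-1.    -0.03   0.008 -0.022]
 [ 0.006  0.052  0.999  1.558]] 470.5798989756391
jig [(0.8, [273.0, 238.0, 65.0, 77.0])]
clamp_bar []
panel [(0.96, [162.0, 307.0, 56.0, 32.0]), (0.89, [277.0, 232.0, 52.0, 18.0]), (0.74, [250.0, 312.0, 38.0, 53.0]), (0.69, [410.0, 238.0, 58.0, 80.0])]
rack [(0.89, [410.0, 237.0, 59.0, 76.0])]
done_panel [(0.74, [404.0, 218.0, 56.0, 29.0])]
steel_rule [(0.93, [337.0, 241.0, 14.0, 46.0]), (0.2, [329.0, 162.0, 18.0, 36.0])]
sanding_block [(0.82, [327.0, 164.0, 24.0, 38.0])]
glue_bottle [(0.84, [380.0, 156.0, 21.0, 29.0])]
jar [(0.93, [178.0
[... 246 characters left out ...]
.765]
 [ 0.004  0.644  0.765  1.229]] 568.9784530049036
jig [(0.68, [355.0, 312.0, 101.0, 87.0])]
clamp_bar [(0.86, [370.0, 304.0, 71.0, 44.0])]
panel [(0.93, [445.0, 291.0, 42.0, 54.0]), (0.82, [349.0, 174.0, 45.0, 41.0]), (0.81, [521.0, 375.0, 57.0, 67.0]), (0.68, [354.0, 303.0, 55.0, 55.0])]
rack [(0.56, [270.0, 203.0, 89.0, 71.0])]
done_panel [(0.85, [256.0, 209.0, 57.0, 45.0]), (0.2, [282.0, 350.0, 45.0, 48.0])]
steel_rule [(0.82, [318.0, 255.0, 53.0, 24.0])]
sanding_block [(0.67, [238.0, 301.0, 43.0, 39.0])]
glue_bottle [(0.98, [203.0, 249.0, 24.0, 54.0])]
jar [(0.87, [442.0, 390.0, 41.0, 48.0])]
tape_roll [(0.67, [281.0, 352.0, 45.0, 45.0])]
hammer [(0.61, [226.0, 151.0, 66.0, 62.0])]
```

```bash
python3 - <<'E'
import cv2
a=cv2.imread('pics/top0.png')[120:360,130:530]; cv2.imwrite('pics/top0c.png',cv2.resize(a,(800,480),interpolation=cv2.INTER_CUBIC))
a=cv2.imread('pics/scene0.png')[120:430,180:560]; cv2.imwrite('pics/sc0c.png',cv2.resize(a,(735,600),interpolation=cv2.INTER_CUBIC))
E
```

```text
(no output)
```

View pics/top0c.png

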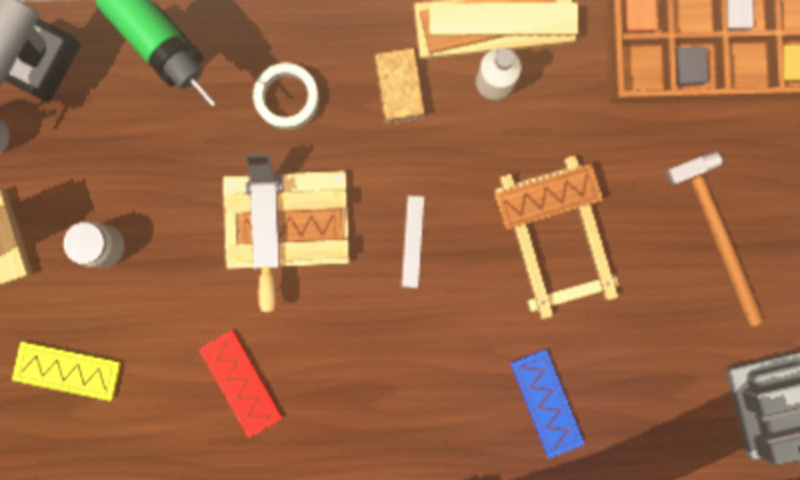

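View pics/sc0c.png

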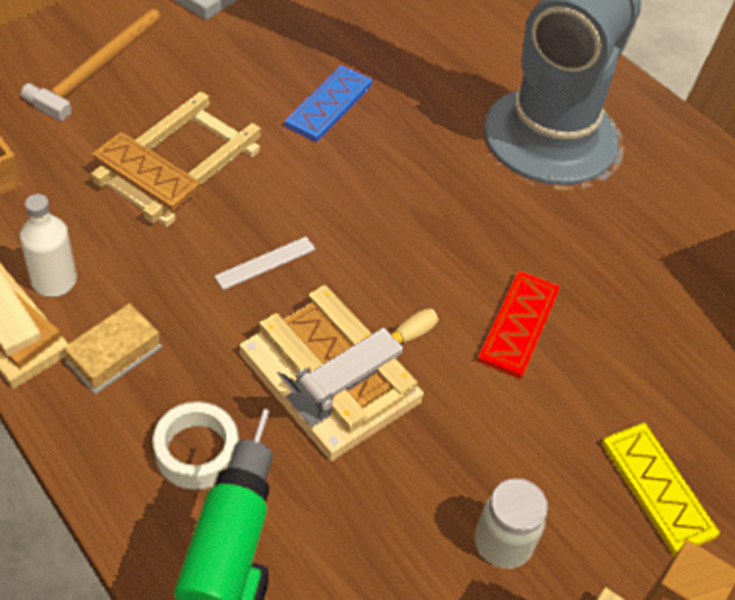

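The candidates, in full top-image pixels, are brown in the jig (275,232), brown on the rack (404,218), red (250,312), blue (404,322) and yellow (163,306). I choose the unpainted one between the jig's rails. The bar lies down across it with its handle toward the robot (263,265), and the open end faces the rack (304,229).

```bash
python3 - <<'E'
from h import *
np.set_printoptions(precision=3,suppress=True)
c=img('top')
f=lambda L:[(x/2+130,y/2+120) for x,y in L]
p=onz(c,f([(224,178),(347,171),(350,262),(226,269)]),.024); print('jig',p[:,:2])
print('handle',onz(c,f([(265,268),(267,310)]),.057)[:,:2])
p=onz(c,f([(502,176),(545,316),(571,158),(614,297)]),.032); print('rack',p[:,:2])
p=onz(c,f([(497,190),(598,165),(603,200),(503,227)]),.046); print('done',p[:,:2])
w=img('wrist'); V=np.linalg.inv(np.array(w['view'])); print(V, w['fx'])
s=ctrl.read_state()
from scipy.spatial.transform import Rotation as Ro
R=Ro.from_euler('xyz',s['ee_rot'],degrees=True).as_matrix(); print('cam in tool',R.T@(V[:3,3]-s['position']), R.T@V[:3,:3])
E
```

```text
jig [[0.633 0.262]
 [0.639 0.061]
 [0.49  0.06 ]
 [0.484 0.262]]
handle [[0.483 0.194]
 [0.416 0.192]]
rack [[ 0.622 -0.192]
 [ 0.392 -0.254]
 [ 0.648 -0.306]
 [ 0.42  -0.367]]
done [[ 0.598 -0.182]
 [ 0.634 -0.347]
 [ 0.577 -0.352]
 [ 0.538 -0.189]]
[[ 0.314  0.913  0.261  0.283]
 [-0.949  0.302  0.087 -0.618]
 [ 0.    -0.275  0.961  0.385]
 [ 0.     0.     0.     1.   ]] 408.4244055694351
cam in tool [ 0.075  0.001 -0.137] [[ 0.001  0.961  0.275]
 [ 1.    -0.001 -0.   ]
 [-0.     0.275 -0.961]]
```

Call:
carry_out(slide=[[0.3,0.34,0.05],[0.3,0.34,0.05],[0.3,0.34,0.05],[0.3,0.34,0.05],[0.3,0.34,0.05],[0.3,0.34,0.05],[0.3,0.34,0.05],[0.3,0.34,0.05],[0.3,0.34,0.05],[0.3,0.34,0.05],[0.3,0.34,0.05],[0.3,0.34,0.05]], rotation=[[0,0,-0.29],[0,0,-0.29],[0,0,-0.29],[0,0,-0.29],[0,0,-0.29],[0,0,-0.29],[0,0,-0.29],[0,0,-0.29],[0,0,-0.29],[0,0,-0.29],[0,0,-0.29],[0,0,-0.29]], grip=[1,1,1,1,1,1,1,1,1,1,1,1])

```text
clock: 2.3
position: [0.5183, -0.2917, 0.2989]
ee_rot: [-179.8, -0.4, 2.5]
wrist_force: [0.3, 1.3, 0.5]
opening: 0.998
gripper_force: 0.0
```

Call:
carry_out(slide=[[-0.03,0.48,-0.03],[-0.03,0.48,-0.03],[-0.03,0.48,-0.03],[-0.03,0.48,-0.03],[-0.03,0.48,-0.03],[-0.03,0.48,-0.03],[-0.03,0.48,-0.03],[-0.03,0.48,-0.03],[-0.03,0.48,-0.03],[-0.03,0.48,-0.03],[-0.03,0.48,-0.03],[-0.03,0.48,-0.03]], rotation=[[0,0,0],[0,0,0],[0,0,0],[0,0,0],[0,0,0],[0,0,0],[0,0,0],[0,0,0],[0,0,0],[0,0,0],[0,0,0],[0,0,0]], grip=[1,1,1,1,1,1,1,1,1,1,1,1])

```text
clock: 3.3
position: [0.4803, 0.184, 0.2679]
ee_rot: [-179.9, -0.0, 2.0]
wrist_force: [-0.3, 0.5, -0.3]
opening: 1.004
gripper_force: 0.0
```

```bash
python3 - <<'E'
from h import *
c=img('wrist'); s=ctrl.read_state(); print(s['clock'],s['position'],s['ee_rot'])
save('w1.png',c['color'])
E
```

```text
3.35 [0.47962577 0.18782641 0.26782252] [-1.79698658e+02 -2.36901310e-02  2.27392667e+00]
```

View pics/w1.png

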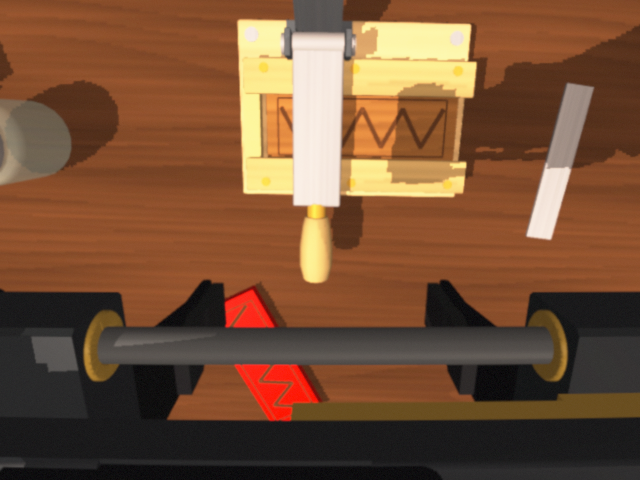

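The wrist view shows the jig with base rear corners at (238,21) and (474,24). The handle runs from (317,206) to its tip at (315,282), and the red decoy lies well clear.

```bash
python3 - <<'E'
from h import *
np.set_printoptions(precision=4,suppress=True)
c=img('wrist'); s=ctrl.read_state(); print(s['position'],s['ee_rot'])
print('base back corners',onz(c,[(238,21),(474,24)],.024))
print('handle start,end',onz(c,[(317,206),(315.5,283)],.057))
print('rail -x lip top inner R, outer L..', onz(c,[(466,158),(464,192),(476,62),(474,96)],.046))
print('panel front end corners',onz(c,[(459,97),(456,157)],.038))
print('rule',onz(c,[(569,84),(592,87),(551,240),(527,237)],.003))
E
```

```text
[0.4803 0.1843 0.2677] [-179.848     0.0005    2.1722]
base back corners [[0.6355 0.2685 0.024 ]
 [0.6416 0.0677 0.024 ]]
handle start,end [[0.4849 0.1951 0.057 ]
 [0.4133 0.1939 0.057 ]]
rail -x lip top inner R, outer L.. [[0.5305 0.0676 0.046 ]
 [0.5008 0.0655 0.046 ]
 [0.6082 0.0694 0.046 ]
 [0.5817 0.0675 0.046 ]]
panel front end corners [[0.5809 0.0776 0.038 ]
 [0.5304 0.0739 0.038 ]]
rule [[ 0.6    -0.0349  0.003 ]
 [ 0.5986 -0.0574  0.003 ]
 [ 0.4488 -0.0462  0.003 ]
 [ 0.4509 -0.0206  0.003 ]]
```

Call:
carry_out(slide=[[-0.041,0.01,-0.03],[-0.041,0.01,-0.06],[-0.041,0.01,-0.1],[-0.041,0.01,-0.13],[-0.041,0.01,-0.13]], rotation=[[0,0,0],[0,0,0],[0,0,0],[0,0,0],[0,0,0]], grip=[1,1,1,1,1])

```text
clock: 3.82
position: [0.4371, 0.1856, 0.1327]
ee_rot: [179.7, 0.6, 1.6]
wrist_force: [0.7, -0.5, 0.4]
opening: 0.998
gripper_force: 0.0
```

```bash
python3 - <<'E'
from h import *
np.set_printoptions(precision=4,suppress=True)
for i in range(3):
    c=img('wrist'); s=ctrl.read_state(); print(s['position'],s['ee_rot'])
save('w2.png',c['color']); print(proj(c,[[.440,.1937,.057],[.4125,.193,.057],[.440,.2082,.057],[.440,.1792,.057]]))
E
```

```text
[0.4391 0.1869 0.1355] [179.8393   0.3372   1.5871]
[0.4409 0.1882 0.1376] [179.9616   0.0669   1.5853]
[0.4419 0.1889 0.1389] [-179.9651   -0.1163    1.5839]
[[313.16   262.2248]
 [313.3973 306.8184]
 [287.4475 261.5285]
 [338.8531 262.915 ]]
```

View pics/w2.png

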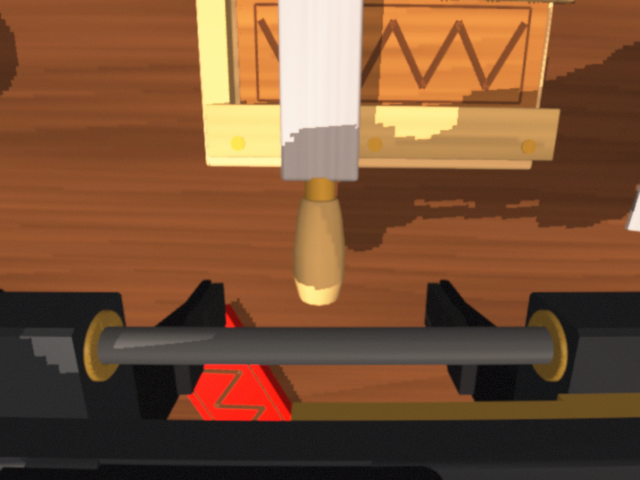

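The handle shows centred at column 319, between the pads, so I descend and pinch it.

Call:
carry_out(slide=[[-0.002,0.001,-0.035],[-0.002,0.001,-0.06],[-0.002,0.001,-0.075],[-0.002,0.001,-0.075],[-0.002,0.001,-0.075],[-0.002,0.001,-0.075],[-0.002,0.001,-0.075],[-0.002,0.001,-0.075],[-0.002,0.001,-0.075],[-0.002,0.001,-0.075],[-0.002,0.001,-0.075]], rotation=[[0,0,0],[0,0,0],[0,0,0],[0,0,0],[0,0,0],[0,0,0],[0,0,0],[0,0,0],[0,0,0],[0,0,0],[0,0,0]], grip=[1,1,1,1,-1,-1,-1,-1,-1,-1,-1], grip_force=25)

```text
clock: 4.88
position: [0.4388, 0.19, 0.0629]
ee_rot: [-180.0, -0.0, 1.6]
wrist_force: [0.2, -0.5, -0.2]
opening: 0.555
gripper_force: 0.0
```

Call:
carry_out(slide=[[0,0,0],[0,0,0],[0,0,0],[0,0,0],[0,0,0],[0,0,0]], rotation=[[0,0,0],[0,0,0],[0,0,0],[0,0,0],[0,0,0],[0,0,0]], grip=[-1,-1,-1,-1,-1,-1])

```text
clock: 5.38
position: [0.4386, 0.1915, 0.0626]
ee_rot: [-179.9, -0.0, 1.7]
wrist_force: [-0.4, 5.4, -3.8]
opening: 0.325
gripper_force: 25.0
```

Call:
carry_out(slide=[[0.001,0,0.021],[0.005,0,0.041],[0.011,0,0.061],[0.019,0.001,0.079],[0.03,0.001,0.097],[0.043,0.001,0.113],[0.057,0.002,0.128],[0.073,0.002,0.141],[0.091,0.003,0.152],[0.11,0.003,0.16],[0.129,0.004,0.167],[0.15,0.0045,0.171]], rotation=[[0,0,0],[0,0,0],[0,0,0],[0,0,0],[0,0,0],[0,0,0],[0,0,0],[0,0,0],[0,0,0],[0,0,0],[0,0,0],[0,0,0]], grip=[-1,-1,-1,-1,-1,-1,-1,-1,-1,-1,-1,-1])

```text
clock: 6.38
position: [0.5881, 0.1942, 0.2347]
ee_rot: [179.9, 0.1, 1.7]
wrist_force: [-1.3, 0.8, -0.4]
opening: 0.317
gripper_force: 25.0
```

Call:
carry_out(slide=[[0.021,0.001,0.0015],[0.041,0.001,0.0005],[0.062,0.002,-0.003],[0.081,0.002,-0.009],[0.097,0.003,-0.0155],[0.103,0.003,-0.0185],[0.103,0.003,-0.0185],[0.103,0.003,-0.0185],[0.103,0.003,-0.0185]], rotation=[[0,0,0],[0,0,0],[0,0,0],[0,0,0],[0,0,0],[0,0,0],[0,0,0],[0,0,0],[0,0,0]], grip=[-1,-1,-1,-1,-1,-1,-1,-1,-1])

```text
clock: 7.13
position: [0.692, 0.1962, 0.2158]
ee_rot: [179.9, -0.1, 1.6]
wrist_force: [3.0, -1.9, 3.3]
opening: 0.321
gripper_force: 25.0
```

Call:
carry_out(slide=[[0,0,0],[0,0,0],[0,0,0],[0,0,0],[0,0,0],[0,0,0],[0,0,0.02],[0,0,0.05],[0,0,0.08],[0,0,0.09]], rotation=[[0,0,0],[0,0,0],[0,0,0],[0,0,0],[0,0,0],[0,0,0],[0,0,0],[0,0,0],[0,0,0],[0,0,0]], grip=[0.6,0.6,0.6,0.6,0.6,0.6,0.6,0.6,0.6,0.6])

```text
clock: 7.97
position: [0.693, 0.1986, 0.3104]
ee_rot: [-179.8, -0.4, 1.7]
wrist_force: [0.6, 0.8, 0.7]
opening: 0.796
gripper_force: 0.0
```

Call:
carry_out(slide=[[-0.04,-0.01,0],[-0.08,-0.02,0],[-0.12,-0.03,0],[-0.15,-0.04,-0.02],[-0.19,-0.05,-0.05],[-0.19,-0.055,-0.06],[-0.19,-0.055,-0.06],[-0.19,-0.055,-0.06],[-0.19,-0.055,-0.06],[-0.19,-0.055,-0.06]], rotation=[[0,0,0],[0,0,0],[0,0,0],[0,0,0],[0,0,0],[0,0,0],[0,0,0],[0,0,0],[0,0,0],[0,0,0]], grip=[-1,-1,-1,-1,-1,-1,-1,-1,-1,-1])

```text
clock: 8.8
position: [0.5036, 0.1435, 0.2464]
ee_rot: [-179.9, -0.2, 1.7]
wrist_force: [-0.4, 0.3, 0.1]
opening: 0.125
gripper_force: 0.0
```

```bash
python3 - <<'E'
from h import *
np.set_printoptions(precision=4,suppress=True)
c=img('wrist'); s=ctrl.read_state(); print(s['position'],s['ee_rot'],s['opening'])
save('w3.png',c['color']); a=np.deg2rad(1.7); x=np.array([np.cos(a),np.sin(a)]); y=np.array([-x[1],x[0]])
o=np.array([.5495,.1635]); J=lambda X,Y,Z:[*(o+X*x+Y*y),Z]
print(proj(c,[J(-.0545,-.1,.046),J(.0545,-.1,.046),J(-.0545,.1,.046),J(.0545,.1,.046),J(-.0265,-.1,.046)]))
E
```

```text
[0.5034 0.1434 0.2462] [-179.9214   -0.1403    1.6594] 0.07836850731830632
[[419.6979 224.7718]
 [428.1154  89.5267]
 [185.3846 224.6583]
 [173.1056  89.8398]
 [421.7854 192.1482]]
```

View pics/w3.png

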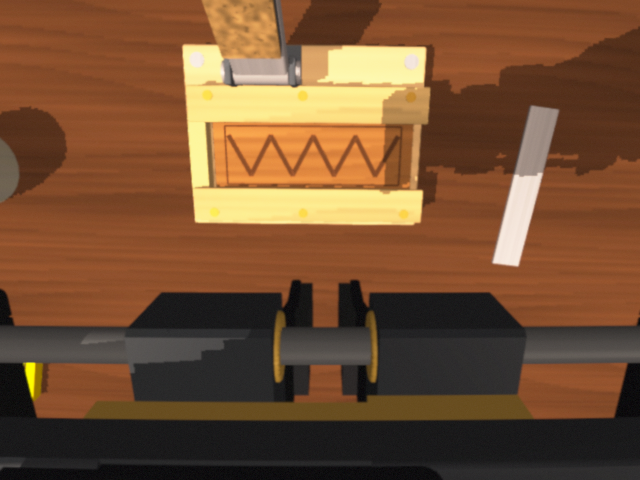

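The bar stands back with its cork shoe showing at (248,28). The panel lies between the rails, its front end at column 413 and the open end at column 422.

Call:
carry_out(slide=[[0.02,0.01,-0.03],[0.048,0.012,-0.06],[0.048,0.012,-0.1],[0.048,0.012,-0.135],[0.048,0.012,-0.16],[0.048,0.012,-0.17],[0.048,0.012,-0.176],[0.048,0.012,-0.178],[0.048,0.012,-0.178]], rotation=[[0,0,0],[0,0,0],[0,0,0],[0,0,0],[0,0,0],[0,0,0],[0,0,0],[0,0,0],[0,0,0]], grip=[-1,-1,-1,-1,-1,-1,-1,-1,-1])

```text
clock: 9.6
position: [0.5508, 0.1551, 0.0682]
ee_rot: [-180.0, -0.1, 1.7]
wrist_force: [0.3, -0.4, 0.4]
opening: 0.004
gripper_force: 0.0
```

Call:
carry_out(slide=[[0,0,-0.003],[0,0,-0.005],[0,0,-0.005],[0,0,-0.005]], rotation=[[0,0,0],[0,0,0],[0,0,0],[0,0,0]], grip=[-1,-1,-1,-1])

```text
clock: 9.93
position: [0.5508, 0.1549, 0.0635]
ee_rot: [-180.0, -0.2, 1.6]
wrist_force: [-0.3, 0.1, 5.6]
opening: 0.008
gripper_force: 2.5
```

Call:
carry_out(slide=[[0,0,-0.0015],[0,0,-0.0015],[0,-0.005,-0.0015],[0,-0.012,-0.0015],[0,-0.02,-0.0015]], rotation=[[0,0,0],[0,0,0],[0,0,0],[0,0,0],[0,0,0]], grip=[-1,-1,-1,-1,-1])

```text
clock: 10.35
position: [0.5518, 0.1383, 0.0634]
ee_rot: [-179.7, -0.4, 1.8]
wrist_force: [0.2, 4.3, 10.1]
opening: 0.008
gripper_force: 5.4
```

```bash
python3 - <<'E'
from h import *
np.set_printoptions(precision=4,suppress=True)
c=img('wrist'); s=ctrl.read_state(); print(s['position'],s['wrist_force'])
save('w4.png',c['color'])
for r in ctrl.trace('wrist','panel')[:4]: print(r['p'],r['bbox'])
t=img('top')
for r in ctrl.trace('top','panel')[:5]: print(r['p'],r['bbox'])
E
```

```text
[0.552  0.136  0.0634] [-0.8339  3.5756 12.2051]
0.68 [323.1, 277.6, 390.3, 97.0]
0.73 [160.0, 306.2, 57.4, 29.0]
0.73 [402.2, 320.8, 35.5, 55.1]
0.59 [253.2, 311.2, 36.3, 49.7]
0.55 [294.4, 229.6, 10.4, 12.9]
```

View pics/w4.png

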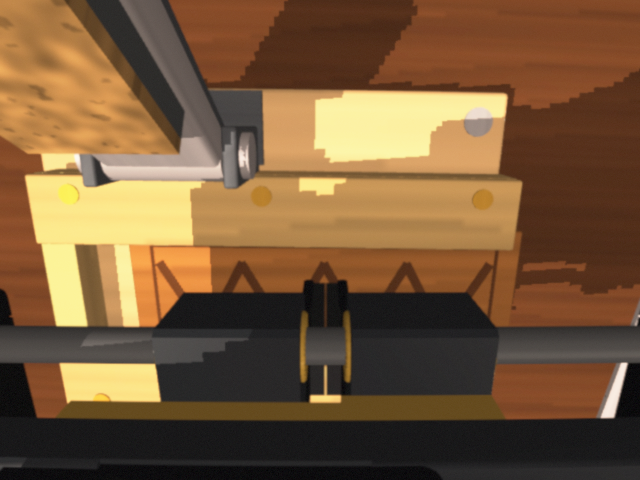

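The panel follows the fingertips: its front corner at (518,240) is now past the open end and its pattern is centred under the tips. I continue the drag.

Call:
carry_out(slide=[[0,-0.008,0],[0,-0.016,0],[0.001,-0.024,0],[0.001,-0.032,0],[0.001,-0.04,0],[0.001,-0.048,0],[0.002,-0.055,0],[0.002,-0.06,0],[0.002,-0.061,0],[0.002,-0.061,0]], rotation=[[0,0,0],[0,0,0],[0,0,0],[0,0,0],[0,0,0],[0,0,0],[0,0,0],[0,0,0],[0,0,0],[0,0,0]], grip=[-1,-1,-1,-1,-1,-1,-1,-1,-1,-1])

```text
clock: 11.38
position: [0.5535, 0.0766, 0.0634]
ee_rot: [-179.8, -0.3, 1.7]
wrist_force: [-1.9, 4.7, 14.3]
opening: 0.005
gripper_force: 6.7
```

Call:
carry_out(slide=[[0,0,0.004],[0,0,0.03],[-0.02,-0.01,0.07],[-0.04,-0.02,0.1],[-0.06,-0.03,0.13],[-0.06,-0.03,0.13],[-0.06,-0.03,0.13]], rotation=[[0,0,0],[0,0,0],[0,0,0],[0,0,0],[0,0,0],[0,0,0],[0,0,0]], grip=[-1,-1,1,1,1,1,1])

```text
clock: 11.97
position: [0.4918, 0.0427, 0.1923]
ee_rot: [179.9, -0.2, 1.6]
wrist_force: [0.3, 0.0, 0.0]
opening: 0.296
gripper_force: 0.0
```

```bash
python3 - <<'E'
from h import *
np.set_printoptions(precision=4,suppress=True)
c=img('wrist'); s=ctrl.read_state(); print(s['clock'],s['position'],s['ee_rot'])
save('w5.png',c['color'])
for r in ctrl.trace('wrist','panel')[:4]: print(r['p'],r['bbox'])
E
```

```text
12.0167 [0.4916 0.043  0.1909] [179.9598  -0.078    1.6006]
0.95 [595.4, 403.5, 44.4, 34.8]
0.89 [276.4, 140.2, 238.5, 89.6]
0.6 [62.9, 388.5, 75.8, 54.2]
```

View pics/w5.png

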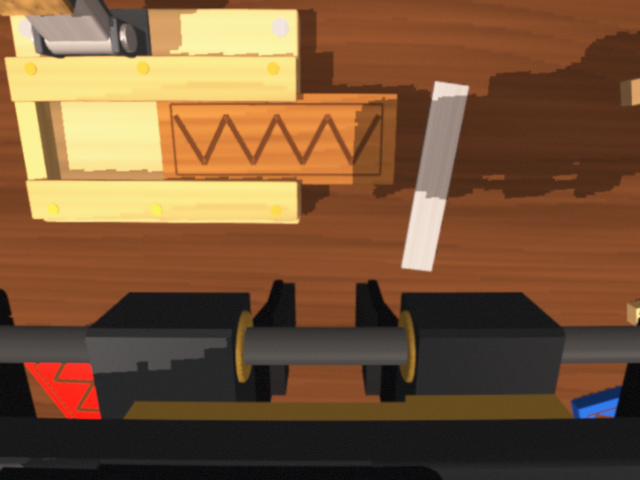

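The panel now overhangs the open end: its front corners are at (397,96) and (395,184), and the rail ends are at column 300.

```bash
python3 - <<'E'
from h import *
np.set_printoptions(precision=4,suppress=True)
c=img('wrist'); s=ctrl.read_state(); print(s['position'])
print(onz(c,[(397,95),(395,184),(160,101),(163,180)],.038))
print(onz(c,[(300,96),(300,184)],.046), onz(c,[(434,82),(468,86),(432,270),(402,268)],.003))
E
```

```text
[0.4914 0.0435 0.1895]
[[ 0.586  -0.0034  0.038 ]
 [ 0.526  -0.0065  0.038 ]
 [ 0.5778  0.1565  0.038 ]
 [ 0.5242  0.1584  0.038 ]]
[[0.5829 0.0613 0.046 ]
 [0.5252 0.0605 0.046 ]] [[ 0.5985 -0.0362  0.003 ]
 [ 0.5966 -0.0621  0.003 ]
 [ 0.4493 -0.0496  0.003 ]
 [ 0.4504 -0.024   0.003 ]]
```

Call:
carry_out(slide=[[0.02,0.001,0],[0.04,0.002,0],[0.062,0.003,0],[0.063,0.003,0],[0.063,0.003,0],[0.063,0.003,0],[0.063,0.003,0],[0.063,0.003,0],[0.063,0.003,-0.01],[0.063,0.003,-0.03],[0.063,0.003,-0.05],[0.063,0.003,-0.065]], rotation=[[0,0,-0.12],[0,0,-0.24],[0,0,-0.36],[0,0,-0.48],[0,0,-0.6],[0,0,-0.72],[0,0,-0.84],[0,0,-0.96],[0,0,-1.08],[0,0,-1.2],[0,0,-1.32],[0,0,-1.44]], grip=[1,1,1,1,1,1,1,1,1,1,1,1])

```text
clock: 13.12
position: [0.5544, 0.0467, 0.1239]
ee_rot: [179.8, 0.0, -73.5]
wrist_force: [-1.4, -0.2, -3.0]
opening: 0.999
gripper_force: 0.0
```

Call:
carry_out(slide=[[0,0,0],[0,0,0],[0,0,0],[0,0,0]], rotation=[[0,0,-0.12],[0,0,-0.13],[0,0,-0.13],[0,0,-0.13]], grip=[1,1,1,1])

```text
clock: 13.45
position: [0.5546, 0.0476, 0.1247]
ee_rot: [179.7, 0.1, -80.4]
wrist_force: [0.1, -0.5, -0.4]
opening: 1.0
gripper_force: 0.0
```

```bash
python3 - <<'E'
from h import *
np.set_printoptions(precision=4,suppress=True)
c=img('wrist'); s=ctrl.read_state(); print(s['clock'],s['position'],s['ee_rot'],s['joint_positions'],s['opening'])
save('w6.png',c['color'])
E
```

```text
13.5 [0.5547 0.0471 0.1251] [179.7881   0.1884 -80.5096] [ -43.4158   30.432    46.3049  112.7624  -29.1238   49.2601 -151.7862] 1.0008079881044918
```

View pics/w6.png

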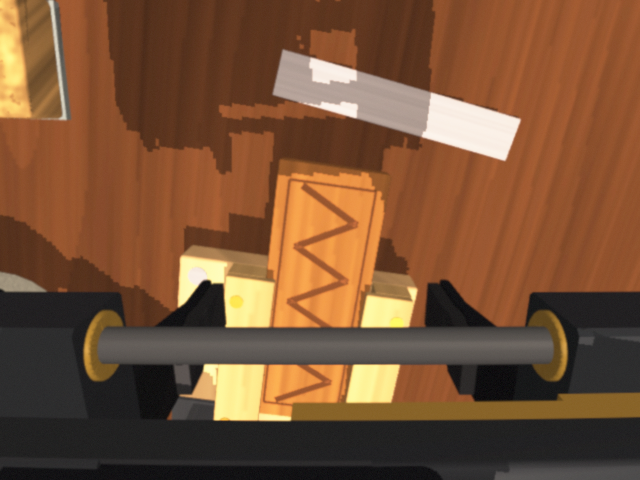

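Joint 7 is at its limit (-151.8°), so I turn the half turn the other way, which gives the same grasp.

Call:
carry_out(slide=[[0,0,0],[0,0,0.01],[0,0,0.02],[0,0,0.02],[0,0,0.02],[0,0,0.02],[0,0,0.02],[0,0,0.02],[0,0,0.02],[0,0,0.02],[0,0,0.02],[0,0,0.02]], rotation=[[0,0,0.12],[0,0,0.24],[0,0,0.36],[0,0,0.48],[0,0,0.6],[0,0,0.72],[0,0,0.84],[0,0,0.96],[0,0,1.08],[0,0,1.2],[0,0,1.32],[0,0,1.44]], grip=[1,1,1,1,1,1,1,1,1,1,1,1])

```text
clock: 14.5
position: [0.5551, 0.0458, 0.1467]
ee_rot: [180.0, 0.0, 2.2]
wrist_force: [-0.0, 0.3, -0.4]
opening: 1.002
gripper_force: 0.0
```

Call:
carry_out(slide=[[0,0,0],[0,0,0],[0,0,0],[0,0,0],[0,0,0],[0,0,0],[0,0,0],[0,0,0],[0,0,0],[0,0,0],[0,0,0],[0,0,0]], rotation=[[0,0,0.12],[0,0,0.24],[0,0,0.36],[0,0,0.48],[0,0,0.6],[0,0,0.72],[0,0,0.84],[0,0,0.96],[0,0,1.08],[0,0,1.2],[0,0,1.32],[0,0,1.44]], grip=[1,1,1,1,1,1,1,1,1,1,1,1])

```text
clock: 15.5
position: [0.5553, 0.0458, 0.1472]
ee_rot: [179.6, 0.0, 84.7]
wrist_force: [0.2, 0.3, 0.7]
opening: 1.001
gripper_force: 0.0
```

```bash
python3 - <<'E'
from h import *
np.set_printoptions(precision=4,suppress=True)
s=ctrl.read_state(); print(s['clock'],s['position'],s['ee_rot'],s['joint_positions'],s['opening'])
E
```

```text
15.5 [0.5553 0.0458 0.1472] [179.6462   0.0229  84.6651] [-14.1407  22.0948   6.3622 110.4923  -3.1108  47.2394 -11.4777] 1.001455539713658
```

Call:
carry_out(slide=[[0,0,-0.02],[0,0,-0.05],[0,0,-0.08],[0,0,-0.1],[0,0,-0.108],[0,0,-0.108],[0,0,-0.108],[0,0,-0.108],[0,0,-0.108],[0,0,-0.108],[0,0,-0.108],[0,0,-0.108]], rotation=[[0,0,0.12],[0,0,0.12],[0,0,0.12],[0,0,0.12],[0,0,0.12],[0,0,0.12],[0,0,0.12],[0,0,0.12],[0,0,0.12],[0,0,0.12],[0,0,0.12],[0,0,0.12]], grip=[1,1,1,1,1,1,-1,-1,-1,-1,-1,-1], grip_force=30)

```text
clock: 16.5
position: [0.5552, 0.0467, 0.0385]
ee_rot: [179.7, 0.1, 91.2]
wrist_force: [-0.5, -0.5, 4.2]
opening: 0.708
gripper_force: 30.0
```

Call:
carry_out(slide=[[0,0,0],[0,0,0]], rotation=[[0,0,0],[0,0,0]], grip=[-1,-1])

```text
clock: 16.67
position: [0.5553, 0.0467, 0.0384]
ee_rot: [179.7, 0.1, 91.2]
wrist_force: [-0.9, -0.8, 6.0]
opening: 0.707
gripper_force: 30.0
```

Call:
carry_out(slide=[[0,-0.005,0.0005],[0.0005,-0.015,0.0005],[0.001,-0.028,0.0005],[0.001,-0.041,0.0005],[0.002,-0.054,0.0005],[0.002,-0.067,0.0005],[0.0025,-0.08,0.0005],[0.003,-0.093,0.0005],[0.003,-0.106,0.0005],[0.004,-0.119,0.0005],[0.004,-0.128,0.0005],[0.004,-0.13,0.0005]], rotation=[[0,0,0],[0,0,0],[0,0,0],[0,0,0],[0,0,0],[0,0,0],[0,0,0],[0,0,0],[0,0,0],[0,0,0],[0,0,0],[0,0,0]], grip=[-1,-1,-1,-1,-1,-1,-1,-1,-1,-1,-1,-1])

```text
clock: 17.67
position: [0.5583, -0.0864, 0.0379]
ee_rot: [179.9, 0.2, 91.0]
wrist_force: [0.2, -0.5, -1.0]
opening: 0.71
gripper_force: 30.0
```

```bash
python3 - <<'E'
from h import *
np.set_printoptions(precision=4,suppress=True)
c=img('scene'); s=ctrl.read_state(); print(s['clock'],s['position'],s['ee_rot'],s['wrist_force'],s['opening'])
save('s7.png',cv2.resize(c['color'][180:400,220:480],(709,600)))
E
```

```text
17.7167 [ 0.5583 -0.0855  0.0379] [179.8559   0.1828  91.0445] [ 1.0082  0.0801 -0.7069] 0.7102961778766606
```

View pics/s7.png

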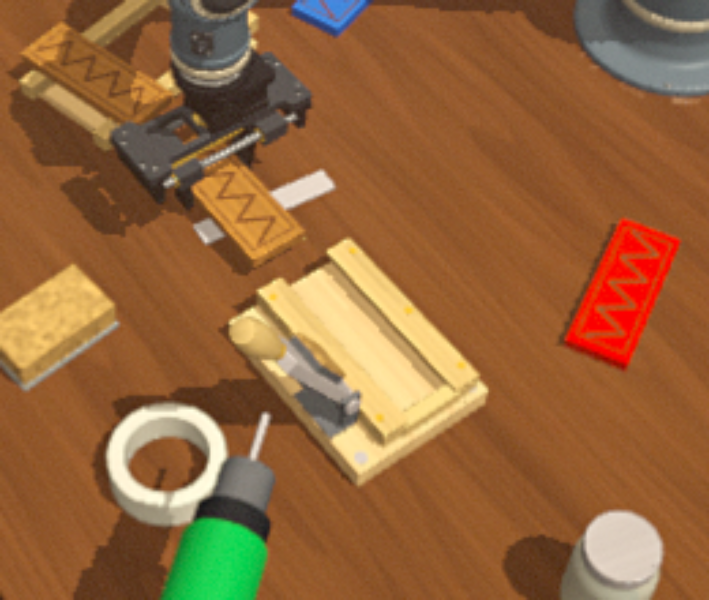

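The panel is out and held level, with the bar back on its rest at the jig (about (300,370) in the crop). I lift it and carry it over the rack.

Call:
carry_out(slide=[[0,0,0.02],[0,0,0.05],[0,0,0.08],[-0.005,-0.015,0.1],[-0.015,-0.045,0.11],[-0.025,-0.075,0.11],[-0.035,-0.105,0.11],[-0.046,-0.135,0.11],[-0.056,-0.165,0.11],[-0.068,-0.195,0.11],[-0.078,-0.222,0.11],[-0.082,-0.233,0.11]], rotation=[[0,0,0],[0,0,0],[0,0,0],[0,0,0.02],[0,0,0.05],[0,0,0.09],[0,0,0.13],[0,0,0.17],[0,0,0.2],[0,0,0.22],[0,0,0.24],[0,0,0.244]], grip=[-1,-1,-1,-1,-1,-1,-1,-1,-1,-1,-1,-1])

```text
clock: 18.72
position: [0.4744, -0.3204, 0.1481]
ee_rot: [179.9, 0.2, 105.0]
wrist_force: [-0.1, -0.9, -0.9]
opening: 0.712
gripper_force: 30.0
```

Call:
carry_out(slide=[[0,0,-0.02],[0,0,-0.03],[0,0,-0.03],[0,0,-0.03]], rotation=[[0,0,0],[0,0,0],[0,0,0],[0,0,0]], grip=[-1,-1,-1,-1])

```text
clock: 19.05
position: [0.4767, -0.3148, 0.1173]
ee_rot: [179.9, 0.0, 105.3]
wrist_force: [0.5, 0.2, -0.9]
opening: 0.711
gripper_force: 30.0
```

```bash
python3 - <<'E'
from h import *
np.set_printoptions(precision=4,suppress=True)
c=img('wrist'); s=ctrl.read_state(); print(s['clock'],s['position'],s['ee_rot'],s['wrist_force'],s['opening'])
w=c['color']; save('w8.png',w)
a=np.deg2rad(15); o=np.array([.523,-.279]); x=np.array([np.cos(a),np.sin(a)]); y=np.array([-x[1],x[0]])
P=[[*(o+X*x+Y*y),.032] for Y in(.046,.064,-.046,-.064) for X in (-.12,.12)]; print(proj(c,P))
E
```

```text
19.1 [ 0.4772 -0.3152  0.118 ] [179.8362   0.0958 105.2946] [ 0.4215 -0.2857 -0.496 ] 0.7078678842578893
[[201.2773 133.1632]
 [647.6894 137.7357]
 [198.7896  97.4651]
 [654.6423 102.9552]
 [213.142  293.8188]
 [614.404  295.0285]
 [215.2843 321.3556]
 [608.3778 322.1043]]
```

View pics/w8.png

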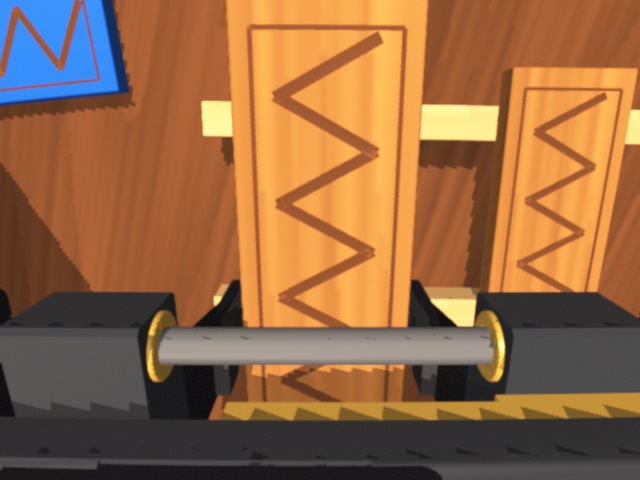

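The held panel hangs square over the free half, with the far batten at rows 100–137 as predicted. The panel already drying is well clear at column 490 and beyond. I lower it.

Call:
carry_out(slide=[[0.001,-0.003,-0.02],[0.001,-0.004,-0.04],[0.001,-0.004,-0.055],[0.001,-0.004,-0.064],[0.001,-0.004,-0.068],[0.001,-0.004,-0.07],[0.001,-0.004,-0.0715],[0.001,-0.004,-0.0725],[0.001,-0.004,-0.0725]], rotation=[[0,0,0],[0,0,0],[0,0,0],[0,0,0],[0,0,0],[0,0,0],[0,0,0],[0,0,0],[0,0,0]], grip=[-1,-1,-1,-1,-1,-1,-1,-1,-1])

```text
clock: 19.85
position: [0.4783, -0.3207, 0.0466]
ee_rot: [179.8, 0.2, 105.2]
wrist_force: [-0.8, 1.0, 1.9]
opening: 0.711
gripper_force: 30.0
```

Call:
carry_out(slide=[[0,0,-0.0005],[0,0,-0.001],[0,0,-0.001]], rotation=[[0,0,0],[0,0,0],[0,0,0]], grip=[-1,-1,-1])

```text
clock: 20.1
position: [0.4783, -0.3207, 0.0465]
ee_rot: [179.7, 0.2, 105.2]
wrist_force: [-2.1, 2.0, 10.0]
opening: 0.709
gripper_force: 30.0
```

Call:
carry_out(slide=[[0,0,0],[0,0,0],[0,0,0],[0,0,0],[0,0,0.005],[0,0,0.02],[0,0,0.05],[0,0,0.08],[0,0,0.11],[0,0,0.14],[0,0,0.15]], rotation=[[0,0,0],[0,0,0],[0,0,0],[0,0,0],[0,0,0],[0,0,0],[0,0,0],[0,0,0],[0,0,0],[0,0,0],[0,0,0]], grip=[1,1,1,1,1,1,1,1,1,1,1])

```text
clock: 21.02
position: [0.4795, -0.3218, 0.1995]
ee_rot: [179.5, 0.5, 105.2]
wrist_force: [0.4, -1.2, 0.1]
opening: 1.002
gripper_force: 0.0
```

```bash
python3 - <<'E'
from h import *
np.set_printoptions(precision=4,suppress=True)
c=img('wrist'); s=ctrl.read_state(); print(s['clock'],s['position'],s['ee_rot'],s['opening'])
save('w9.png',c['color'])
E
```

```text
21.0667 [ 0.4797 -0.3219  0.1996] [179.483    0.4832 105.1565] 1.0039680698618743
```

View pics/w9.png

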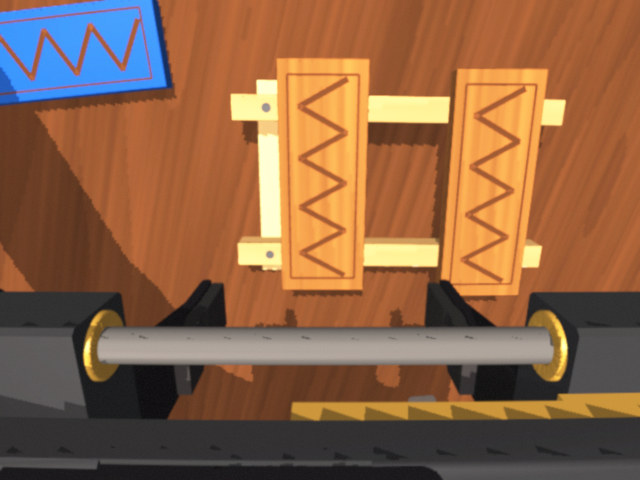

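The panel lies square across both battens in the free half, columns 278–368, with even overhang at both ends. The other panel is untouched.

Call:
carry_out(slide=[[0,0,0],[0,0,0],[0,0,0]], rotation=[[0,0,0],[0,0,0],[0,0,0]], grip=[1,1,1])

```text
clock: 21.32
position: [0.4765, -0.3198, 0.1925]
ee_rot: [180.0, -0.0, 105.2]
wrist_force: [-0.2, 0.7, 0.3]
opening: 0.998
gripper_force: 0.0
```

```bash
python3 -c "
from workcell import ctrl
print(ctrl.hand_in())"
```

```text
the job is handed in; nothing more can be done
None
```

I handed the job in at about 21 s: the clamp bar is back on its rest and the finished panel lies flat and square across both battens in the free half, with the other panel undisturbed; the hand-in call returned no verdict.

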